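Pull the red-banded module from its foam case and stand it in the test fixture

TASK

Pull the red-banded RF module straight up out of its tight foam cutout by its protruding end, wiggling it a little if it sticks, and stand it upright, connector up, in the open bay of the grey test fixture. Set it down on the bay floor rather than dropping it, let go, and leave the blue-banded and yellow-banded modules seated in the case.

Things in the scene. Friction and masses are not known exactly. Their poses are not given: they have to be found in the camera images.
- red_center (a point): Centre of the module to move: upright grey block 26 mm (its x) by 32 mm (y) by 100 mm tall (z, up), red band on its top 18 mm, brass stub 12 mm across, 10 mm high on top; 0.11-0.22 kg. Its lower 42 mm sit in a foam cutout of a fixed blue case; 58 mm stand out above the level case top, 50 mm above the bench. Foam cheeks grip its y faces: about 10 N (6-15) pulls it up, free after 42 mm.
- blue_center (a point): Centre of an equal module with a blue band, to be left seated in the same case. The three stand in a row along their shared y axis, in any order, 70 mm between centres (38 mm gaps): so grip across the 26 mm, closing along x, where nothing stands above the case top. The cheeks give 2 mm and more along y for wiggling; along x there is 2 mm of play each way.
- yellow_center (a point): Centre of an equal module with a yellow band, to be left seated in the same row of the case. All three start upright with their centres 58 mm above the bench.
- bay_floor (a point): Centre of the bay's floor surface, 8 mm above the bench. The bay is an open well 56 mm (x) by 62 mm (y) inside, green floor, grey walls 14 mm thick standing 24 mm above the floor, z up, on a dark steel base plate 130 by 140 mm fixed to the bench. The module fits in it at any yaw.
Things that resemble listed ones, but are neither listed nor needed, are in the scene too. Leave any purple look-alike of the part that bears red_center alone. Of the things that look like the part that bears bay_floor, take the one that is farthest to the robot's right at the start.

How it is judged:
On the way:
1. the red-banded module is drawn clear out of its cutout, held upright within 30 degrees (height (world z) of red_center above 0.102 m and angle between red_center's own z axis and vertical below 0.52 rad), for 0.1 s.
At the end, for the whole second after the job is handed in: The red-banded module stands at rest on the floor of the fixture's bay, connector up, within 10 degrees of upright, its centre within 24 mm (level) of the bay's centre (anywhere it fits between the walls); the blue-banded and yellow-banded modules are still seated, within 12 mm of where they were (horizontal distance between red_center and bay_floor below 0.024 m and z of red_center in the frame of bay_floor between 0.044 and 0.056 m and angle between red_center's own z axis and vertical below 0.175 rad and linear speed of red below 0.03 m/s and distance of each of blue_center, yellow_center from where it was at the start of the episode below 0.012 m); the robot touches nothing.
It fails at once if the blue-banded or yellow-banded module is pulled up or pushed more than 20 mm from its place (distance of any of blue_center, yellow_center from where it was at the start of the episode above 0.02 m).
It fails at once if the red-banded module is dropped or thrown: it moves faster than 0.6 m/s while no finger touches it (contact force between the fingers and red below 0.05 N and linear speed of red above 0.6 m/s).
It also fails if it takes over 48 s, if anything falls off the work surface, if the arm or the gripper's body presses on something with over 40 N, if the wrist force passes 120 N, or if a joint passes its speed limit or range.

ROBOT

A 7-joint arm with a two-finger parallel gripper is mounted at the origin on the work surface. World frame = base frame: x ahead of the robot, y to its left, z up, the work surface at z = 0. Lengths are in m, angles in rad, forces in N, time in s.
With the tool pointing down it reaches from about 0.4 to 0.875 m from the base axis. Payload 6.5 kg.
Tool frame: the origin (TCP) lies on the centre line of the jaws, within the pads' length; the fingertips stand 25 mm ahead of it and the grasp point (between the pads) lies 6 mm ahead of it (ctrl.tip_reach is the distance from the TCP to the fingertips, in m); z points along the fingers, x is the direction in which the jaws open and shut, and the axes are right-handed (so a half turn about z gives the same grasp; the last joint's range is limited). The gripper opens to 85 mm and grips with 20 to 120 N. Pads are 22 mm wide; open, the fingers measure 114 mm over their backs; the gripper's body (76 mm by 85 mm) begins 54 mm behind the grasp point. The pads swing forward as they close: fully open they stand 13 mm farther back than shut.
Start: joints at [-1.231, 0.536, -0.004, 1.538, 0.003, 1.067, -0.071], TCP at [0.257, 0.597, 0.256] pointing down, gripper open.
Joint ranges: [-2.7, 2.7], [-0.37, 2.16], [-1.27, 1.26], [0.24, 2.4], [-1.31, 4.45], [0.19, 1.91], [-2.76, 2.76]. Speed limits (rad/s): [2.39, 2.39, 3.14, 3.14, 3.14, 3.14, 3.14].

INTERFACE

Orientations are given as a unit quaternion [w, x, y, z].
In Python, from workcell import ctrl gives the robot as it stands. The module is installed in compiled form; this text tells all that it offers.
- The arm moves only by the tool move_arm, never from a script. Its argument "moves" is a list of rows, each an object with "slide": the shift along the tool's x, y, z in mm, a list of three; "turn": the turn about the tool's z in rad. A call has exactly 10 rows; each row is the pose to reach, as a shift and turn from the pose commanded when the call began, along the tool's axes at that moment; what a row does not reach only later rows make up. A row lasts 1/8 s, in which the tool goes at most 62.5 mm and 10.7 degrees, less where a joint would pass 70% of its speed; a pose out of reach is approached as far as the arm can. A call with a gripper value outside its range is refused whole. "jaw" is the closure, from 0 (fully open) to 1 (shut), set as the call begins (left out, the last holds). The fingers move at their own pace and stop on an object; the grip force is fixed at half the most. Time passes only in rows, so rows that repeat a pose let the fingers close, or fill a call up. It gives the time, the measured TCP pose, the force and the opening at its end, in the units of the state.
- ctrl.get_obs(): the state, without advancing time (a new reading comes with each control period).
- ctrl.read_camera(name): name is "scene" or "side" or "wrist"; returns the picture (420x560x3 uint8, red, green, blue); there is no depth.
- ctrl.get_calibration(name): a dict with "mtx" (3x3 intrinsics, pixels), "dist_coeffs" ([k1, k2, p1, p2, k3] as OpenCV has them; the pictures are not rectified), "cam_to_world" (4x4, takes a point from camera to world coordinates). Camera axes: x right, y down, z forward; pixel columns grow to the right and rows downward; lengths in m; the calibration is good to about 2 mm. A picture is of the moment at which its call begins: read the wrist's pose just before it. get_calibration takes no time and is no camera call; for the wrist camera it gives the pose at the moment of the call.
- ctrl.sign_off(): hands the job in, once; it reports no verdict.
The state is a dict: "time": time; "q": joint angles; "dq": joint speeds; "effort": joint torques, N m; "ee_pos": TCP position; "tcp_rot": TCP orientation; "wrist_force": force on the tool from outside, world axes, zero at the start; "moment": the same for the moment, N m; "width": finger opening in m.
Only numpy, scipy, OpenCV 4.12 (cv2) and the standard library are available. Lean on these libraries where they do the work, as an engineer would, in place of code of your own. Each camera call takes 0.05 s, during which the arm holds its last target.

## Working session

There is one attempt and no reset: what is moved stays moved. The work goes in short steps, Python scripts to look and compute and a tool call to move; the robot and the scene stay as the last step left them, time stands still between calls to the robot, and variables do not carry over. Pictures are saved under pics/ and viewed, and the job is handed in when it is done.

Besides the shell and the picture viewer there is one more tool, called after "Call:" as name([rows], argument=value, ...), one row to a line, values as JSON. move_arm: Moves the arm, as the interface text tells. Its arguments: {"type":"object","properties":{"moves":{"type":"array","items":{"type":"object","properties":{"slide":{"type":"array","items":{"type":"number"}},"turn":{"type":"number"}}}},"jaw":{"type":"number"}},"required":["moves"]}

```bash
mkdir -p pics
python3 - <<'E'
from workcell import ctrl
import cv2,numpy as np
o=ctrl.get_obs();print({k:np.round(v,3) for k,v in o.items()},ctrl.tip_reach)
for n in ["scene","side","wrist"]:
    c=ctrl.get_calibration(n);print(n,np.round(c["mtx"],1).tolist(),np.round(c["dist_coeffs"],3),np.round(c["cam_to_world"],3).tolist())
    im=ctrl.read_camera(n);cv2.imwrite(f"pics/{n}0.png",im[:,:,::-1])
E
```

```text
{'time': np.float64(0.0), 'q': array([-1.231,  0.537, -0.004,  1.539,  0.003,  1.067, -0.071]), 'dq': array([-0.   ,  0.001, -0.001, -0.001,  0.001,  0.   , -0.001]), 'effort': array([ 0.0000e+00, -5.8342e+01,  1.0490e+00, -2.5911e+01,  1.2000e-02,
        1.0000e-02,  0.0000e+00]), 'ee_pos': array([0.256, 0.597, 0.255]), 'tcp_rot': array([ 0.001,  0.835,  0.55 , -0.001]), 'wrist_force': array([-0.051, -0.904,  0.203]), 'moment': array([-0.032,  0.006, -0.031]), 'width': np.float64(0.085)} 0.025
scene [[488.9, 0.0, 289.6], [0.0, 488.9, 220.5], [0.0, 0.0, 1.0]] [-0.158  0.     0.     0.     0.   ] [[0.253, 0.774, -0.58, 1.067], [0.968, -0.206, 0.146, -0.088], [-0.006, -0.598, -0.801, 1.004], [0.0, 0.0, 0.0, 1.0]]
side [[487.3, 0.0, 276.2], [0.0, 487.3, 203.0], [0.0, 0.0, 1.0]] [0.033 0.    0.    0.    0.   ] [[0.767, -0.335, 0.547, -0.265], [-0.641, -0.378, 0.668, -0.757], [-0.017, -0.863, -0.505, 0.69], [0.0, 0.0, 0.0, 1.0]]
wrist [[377.3, 0.0, 278.8], [0.0, 377.3, 213.9], [0.0, 0.0, 1.0]] [-0.069  0.     0.     0.     0.   ] [[0.394, 0.877, 0.274, 0.187], [0.919, -0.376, -0.119, 0.628], [-0.002, 0.298, -0.954, 0.373], [0.0, 0.0, 0.0, 1.0]]
```

View pics/scene0.png

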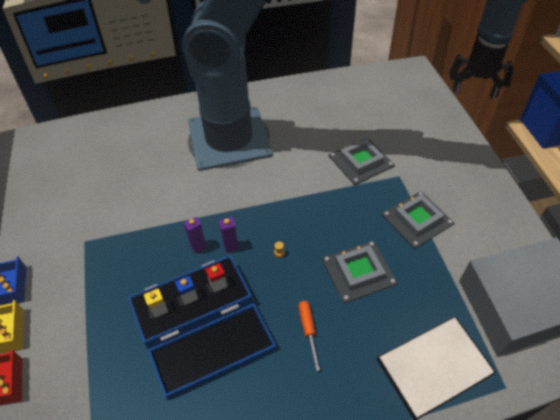

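View pics/side0.png

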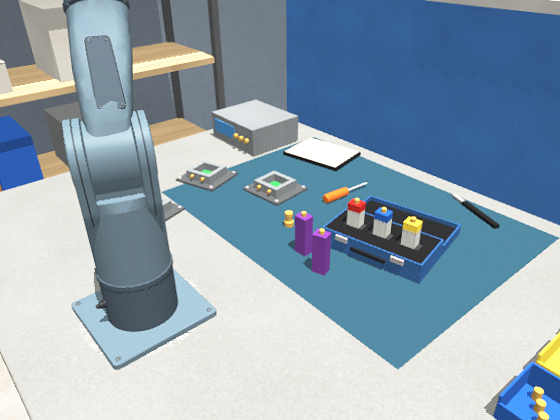

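View pics/wrist0.png

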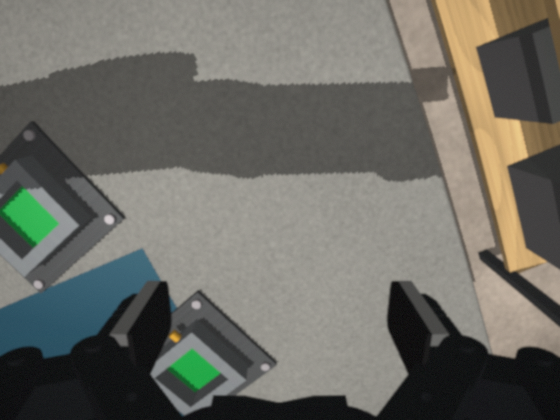

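The scene view shows the following candidates:
- **Red target:** the red-banded module at scene (215,272). The purple look-alikes are at (195,235) and (229,235), blue is at (184,288) and yellow at (154,300). The orange screwdriver at (307,318) and the red bin at (8,370) are also reddish.
- **Bays:** green floors at (362,157), (420,215) and (360,266). Image right is +y, the robot's left, so I want the one with the smallest y.

Next I'll measure these.

```bash
cat > h.py <<'E'
import cv2,numpy as np
from workcell import ctrl
def ray(c,uv):
    p=cv2.undistortPoints(np.array([[uv]],float),c["mtx"],c["dist_coeffs"])[0,0]
    T=np.array(c["cam_to_world"]);d=T[:3,:3]@[p[0],p[1],1];return T[:3,3],d/np.linalg.norm(d)
def plane(c,uv,z):
    o,d=ray(c,uv);return o+d*(z-o[2])/d[2]
def two(c1,u1,c2,u2):
    o1,d1=ray(c1,u1);o2,d2=ray(c2,u2)
    s=np.linalg.lstsq(np.c_[d1,-d2],o2-o1,rcond=None)[0]
    a=o1+s[0]*d1;b=o2+s[1]*d2;return (a+b)/2,np.linalg.norm(a-b)
R={"red":[(0,6),(174,180)],"yellow":[(24,32)],"blue":[(105,122)],"green":[(50,75)],"purple":[(135,160)]}
def blobs(im,col,mina=15,s=130,v=60):
    h=cv2.cvtColor(im,cv2.COLOR_RGB2HSV);m=np.zeros(h.shape[:2],np.uint8)
    for a,b in R[col]: m|=cv2.inRange(h,(a,s,v),(b,255,255))
    n,l,st,ce=cv2.connectedComponentsWithStats(m)
    return [(np.round(ce[i],1).tolist(),st[i].tolist()) for i in range(1,n) if st[i][4]>=mina],l
E
python3 - <<'E'
from h import *
for n in ["scene","side"]:
    c=ctrl.get_calibration(n);im=cv2.imread(f"pics/{n}0.png")[:,:,::-1].copy()
    for col in R:
        b,_=blobs(im,col)
        for ce,st in b:
            if st[4]>1500: continue
            z=0.008 if col=="green" else 0.1
            print(n,col,ce,st,np.round(plane(c,ce,z),3))
    x,y=(215,272) if n=="scene" else (375,220)
    cv2.imwrite(f"pics/crop_{n}.png",cv2.resize(im[y-50:y+50,x-85:x+85,::-1],None,fx=4,fy=4,interpolation=cv2.INTER_CUBIC))
E
```

```text
scene red [215.0, 272.0] [205, 263, 20, 18, 218] [ 0.504 -0.113  0.1  ]
scene red [10.7, 376.5] [0, 351, 22, 53, 955] [ 0.645 -0.559  0.1  ]
scene yellow [152.9, 297.0] [144, 289, 18, 16, 155] [ 0.532 -0.251  0.1  ]
scene yellow [8.1, 322.5] [0, 301, 16, 43, 344] [ 0.52 -0.57  0.1 ]
scene blue [552.4, 81.2] [540, 72, 20, 26, 293] [0.091 1.027 0.1  ]
scene blue [12.0, 279.8] [0, 258, 25, 45, 778] [ 0.412 -0.568  0.1  ]
scene blue [182.6, 281.1] [157, 266, 47, 29, 368] [ 0.509 -0.184  0.1  ]
scene green [361.8, 155.6] [353, 151, 18, 11, 129] [0.175 0.351 0.008]
scene green [418.8, 214.3] [409, 206, 21, 17, 215] [0.412 0.423 0.008]
scene green [359.6, 266.6] [347, 257, 26, 20, 334] [0.521 0.221 0.008]
scene purple [191.8, 226.1] [185, 218, 15, 21, 107] [ 0.369 -0.144  0.1  ]
scene purple [226.8, 224.9] [220, 218, 14, 12, 95] [ 0.387 -0.065  0.1  ]
side red [356.4, 205.8] [348, 199, 18, 14, 163] [ 0.507 -0.113  0.1  ]
side yellow [412.0, 224.6] [402, 216, 21, 17, 207] [ 0.538 -0.248  0.1  ]
side yellow [550.8, 355.6] [536, 332, 24, 45, 577] [ 0.392 -0.61   0.1  ]
side blue [381.8, 214.7] [365, 207, 28, 16, 200] [ 0.521 -0.178  0.1  ]
side blue [396.5, 223.3] [392, 221, 10, 5, 20] [ 0.517 -0.223  0.1  ]
side green [206.0, 171.0] [202, 170, 9, 3, 19] [0.436 0.442 0.008]
side green [274.9, 183.0] [270, 181, 10, 5, 30] [0.546 0.237 0.008]
side purple [312.5, 243.3] [295, 213, 36, 62, 1339] [ 0.324 -0.156  0.1  ]
```

View pics/crop_scene.png

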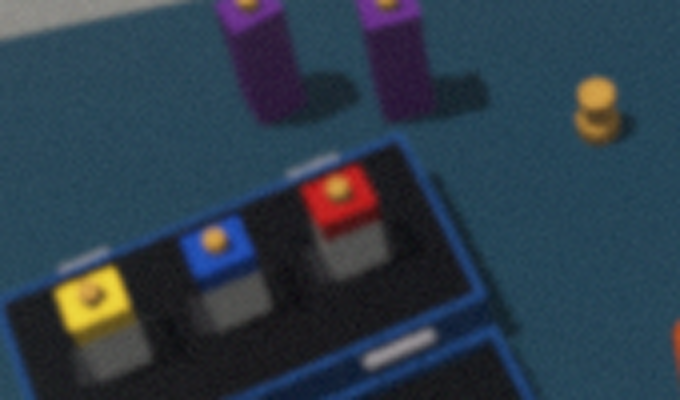

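View pics/crop_side.png

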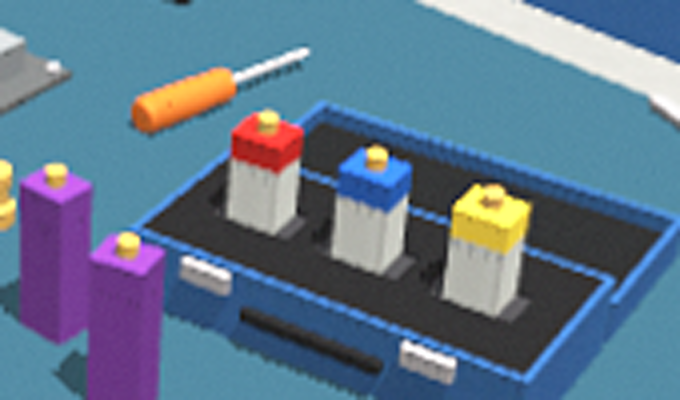

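The choice is confirmed: the red band sits at one end of the row, at about (0.505, -0.113). The right-most bay (lowest y) is at about (0.521, 0.221), scene pixel (360,266). I'll hover over the bay first for a close look.

Call:
move_arm([
  {"slide":[-27,41,0],"turn":0.1},
  {"slide":[-55,82,0],"turn":0.2},
  {"slide":[-83,124,0],"turn":0.32},
  {"slide":[-111,165,0],"turn":0.43},
  {"slide":[-138,207,0],"turn":0.54},
  {"slide":[-166,248,0],"turn":0.65},
  {"slide":[-194,289,0],"turn":0.76},
  {"slide":[-221,330,0],"turn":0.87},
  {"slide":[-249,372,0],"turn":0.97},
  {"slide":[-249,372,0],"turn":0.97},
], jaw=0)

```text
time: 1.4
ee_pos: [0.5022, 0.2169, 0.2564]
tcp_rot: [0.001, 0.996, 0.093, 0.0]
wrist_force: [-0.7, 0.2, 0.0]
width: 0.0854
```

Run:
```python
from h import *
o=ctrl.get_obs();print(o["time"],np.round(o["ee_pos"],4),np.round(o["tcp_rot"],4),np.round(o["q"],2))
c=ctrl.get_calibration("wrist");im=ctrl.read_camera("wrist");cv2.imwrite("pics/w1.png",im[:,:,::-1])
b,l=blobs(im,"green",200)
for ce,st in b: print(ce,st,np.round(plane(c,ce,.008),4))
print(np.round(c["cam_to_world"],3).tolist())
```

```text
1.4 [0.5022 0.2169 0.2564] [1.200e-03 9.956e-01 9.320e-02 5.000e-04] [-0.75  0.37  0.33  1.83 -0.14  0.96 -0.18]
[307.2, 181.5] [278, 152, 61, 61, 3126] [0.5312 0.2177 0.008 ]
[[0.983, 0.177, 0.057, 0.488], [0.186, -0.937, -0.295, 0.293], [0.001, 0.3, -0.954, 0.374], [0.0, 0.0, 0.0, 1.0]]
```

View pics/w1.png

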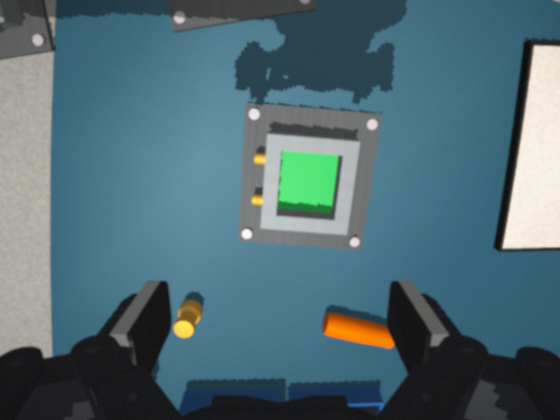

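The wrist view shows the fixture with its green floor at (307,181), its screws at (254,115), (372,125), (354,242) and (247,234), and its wall rim. I'll cross-check the centre from the screws and the wall.

Run:
```python
from h import *
c=ctrl.get_calibration("wrist");im=cv2.imread("pics/w1.png")[:,:,::-1].copy()
for nm,z,P in [("screws",.009,[(254,115),(372,125),(354,242),(247,234)]),("rimouter",.032,[(268,134),(359,141),(348,235),(261,229)])]:
    w=np.array([plane(c,p,z) for p in P]);print(nm,np.round(w,3).tolist(),np.round(w.mean(0),4))
cv2.imwrite("pics/w1c.png",cv2.resize(im[95:260,220:400,::-1],None,fx=3.6,fy=3.6,interpolation=cv2.INTER_CUBIC))
sc=cv2.imread("pics/scene0.png");cv2.imwrite("pics/s0c.png",cv2.resize(sc[230:310,310:410],None,fx=6,fy=6,interpolation=cv2.INTER_CUBIC))
c1=ctrl.get_calibration("scene");c2=ctrl.get_calibration("side")
for n,a,b in [("red",(214.5,268.8),(357,200)),("blue",(183.5,281.5),(384.3,209.3)),("yel",(152.8,295.3),(413,218.8))]:
    p,e=two(c1,a,c2,b);print(n,np.round(p,4),round(e,4))
```

```text
screws [[0.467, 0.274, 0.009], [0.578, 0.287, 0.009], [0.591, 0.168, 0.009], [0.48, 0.155, 0.009]] [0.529  0.2211 0.009 ]
rimouter [[0.483, 0.262, 0.032], [0.565, 0.271, 0.032], [0.577, 0.182, 0.032], [0.493, 0.172, 0.032]] [0.5293 0.2217 0.032 ]
red [ 0.507  -0.1125  0.1161] 0.0017
blue [ 0.5213 -0.1813  0.1161] 0.002
yel [ 0.5374 -0.2481  0.1153] 0.0009
```

View pics/w1c.png

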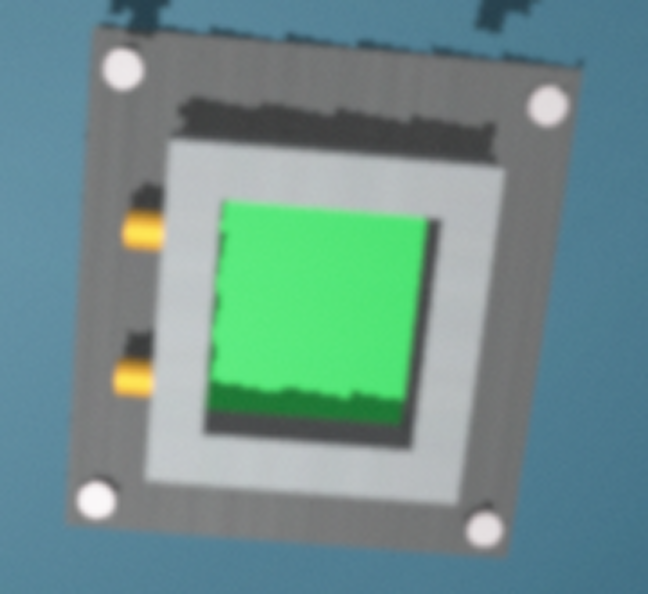

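View pics/s0c.png

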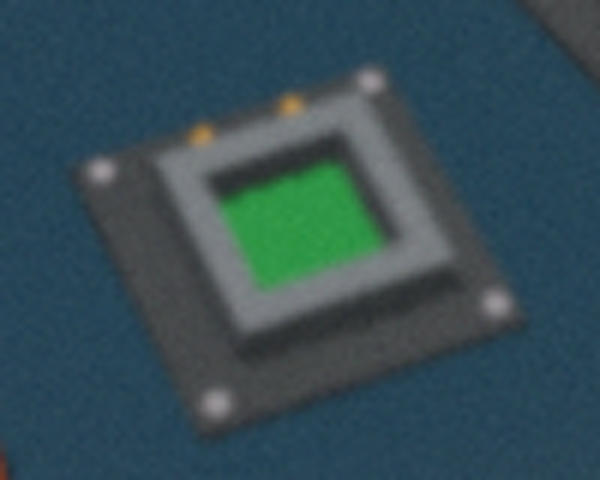

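Call:
move_arm([
  {"slide":[-8,46,0],"turn":-0.03},
  {"slide":[-16,92,0],"turn":-0.03},
  {"slide":[-24,139,0],"turn":-0.03},
  {"slide":[-32,185,0],"turn":-0.03},
  {"slide":[-40,232,0],"turn":-0.03},
  {"slide":[-48,278,0],"turn":-0.03},
  {"slide":[-57,325,0],"turn":-0.03},
  {"slide":[-57,325,0],"turn":-0.034},
  {"slide":[-57,325,0],"turn":-0.034},
  {"slide":[-57,325,0],"turn":-0.034},
])

```text
time: 2.7
ee_pos: [0.5074, -0.1062, 0.2561]
tcp_rot: [-0.0, 0.993, 0.116, -0.0]
wrist_force: [-0.0, 0.8, 0.3]
width: 0.0854
```

Run:
```python
from h import *
o=ctrl.get_obs();print(o["time"],np.round(o["ee_pos"],4),np.round(o["tcp_rot"],4),np.round(o["q"],2))
c=ctrl.get_calibration("wrist");im=ctrl.read_camera("wrist");cv2.imwrite("pics/w2.png",im[:,:,::-1])
for col in ("red","blue","yellow"):
  b,l=blobs(im,col,150)
  for ce,st in b: print(col,ce,st,np.round(plane(c,ce,.108),4))
```

```text
2.7 [ 0.5074 -0.1062  0.2561] [-4.000e-04  9.933e-01  1.160e-01 -1.000e-04] [-0.24  0.33  0.44  1.91 -0.17  0.94  0.52]
red [277.7, 209.2] [259, 186, 39, 50, 1538] [ 0.5074 -0.1088  0.108 ]
blue [399.7, 175.4] [210, 125, 265, 187, 3139] [ 0.5872 -0.0637  0.108 ]
blue [339.6, 287.8] [212, 133, 191, 242, 2375] [ 0.5699 -0.1605  0.108 ]
blue [211.9, 251.6] [210, 211, 5, 84, 154] [ 0.4663 -0.1532  0.108 ]
blue [225.3, 337.7] [216, 245, 41, 128, 307] [ 0.4906 -0.2271  0.108 ]
blue [277.1, 282.8] [259, 269, 36, 48, 451] [ 0.5208 -0.1675  0.108 ]
yellow [118.1, 107.4] [111, 100, 15, 15, 176] [ 0.3833 -0.0627  0.108 ]
yellow [274.4, 361.8] [258, 341, 34, 44, 1289] [ 0.5358 -0.2413  0.108 ]
```

View pics/w2.png

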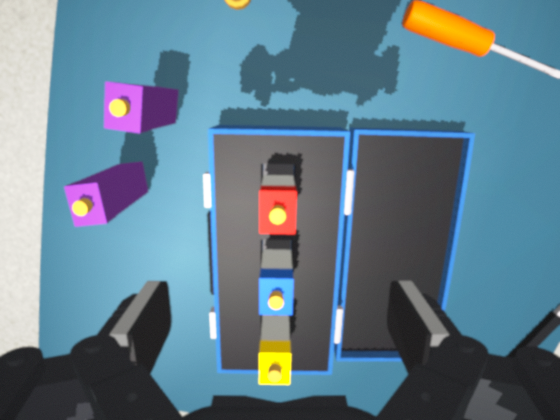

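The wrist view shows red at (278,211) directly below, then blue at (276,295) and yellow at (274,370) down the row. The purples are at the upper left. I'll refine the position and yaw from the stubs.

Run:
```python
from h import *
c=ctrl.get_calibration("wrist");im=cv2.imread("pics/w2.png")[:,:,::-1].copy()
h=cv2.cvtColor(im,cv2.COLOR_RGB2HSV)
P=[]
for x,y in [(278,215),(276,301),(274,374)]:
    cv2.imwrite(f"pics/st{y}.png",cv2.resize(im[y-30:y+30,x-30:x+30,::-1],None,fx=5,fy=5))
    m=cv2.inRange(h[y-13:y+13,x-13:x+13],(15,80,120),(25,255,255));yy,xx=np.nonzero(m)
    uv=(x-13+xx.mean(),y-13+yy.mean());P.append(plane(c,uv,.117));print(uv,len(xx),np.round(P[-1],4))
d=P[0]-P[1];print("xyaw",np.arctan2(d[1],d[0])-np.pi/2,np.linalg.norm(d))
r=blobs(im,"red",150)[1];ys,xs=np.nonzero(r==r[205,265]);rr=cv2.minAreaRect(np.c_[xs,ys].astype(np.float32));print(rr)
o=ctrl.get_obs();q=o["tcp_rot"];a=np.arctan2(2*q[1]*q[2],1-2*q[2]**2);print("toolyaw",a)
t=P[0]-o["ee_pos"];print("slide mm",1000*(t[0]*np.cos(a)+t[1]*np.sin(a)),1000*(t[0]*np.sin(a)-t[1]*np.cos(a)),o["ee_pos"])
```

```text
(np.float64(276.96923076923076), np.float64(213.43076923076924)) 65 [ 0.5071 -0.1096  0.117 ]
(np.float64(275.8333333333333), np.float64(294.96666666666664)) 60 [ 0.5212 -0.1736  0.117 ]
(np.float64(274.8241758241758), np.float64(367.5054945054945)) 91 [ 0.5359 -0.2401  0.117 ]
xyaw 0.21747170226963952 0.06548477451804689
((278.0, 210.5), (49.0, 38.0), 90.0)
toolyaw 0.23214926699235366
slide mm -1.0480075106282423 3.0741579318891192 [ 0.50736273 -0.10640969  0.25615402]
```

Call:
move_arm([
  {"slide":[-1,5,0],"turn":0.013},
  {"slide":[-1,5,30],"turn":0.013},
  {"slide":[-1,5,60],"turn":0.013},
  {"slide":[-1,5,90],"turn":0.013},
  {"slide":[-1,5,115],"turn":0.013},
  {"slide":[-1,5,140],"turn":0.013},
  {"slide":[-1,5,155],"turn":0.013},
  {"slide":[-1,5,165],"turn":0.013},
  {"slide":[-1,5,170],"turn":0.013},
  {"slide":[-1,5,170],"turn":0.013},
])

```text
time: 4.0
ee_pos: [0.5075, -0.1134, 0.0865]
tcp_rot: [0.0, 0.994, 0.108, 0.0]
wrist_force: [-0.5, -0.1, 0.6]
width: 0.0855
```

Run:
```python
from h import *
o=ctrl.get_obs();print(o["time"],np.round(o["ee_pos"],4),np.round(o["wrist_force"],1))
s=ctrl.read_camera("side");w=ctrl.read_camera("wrist")
a=cv2.resize(s[130:280,260:460],(400,300));cv2.imwrite("pics/d1.png",np.hstack([a,cv2.resize(w,(400,300))])[:,:,::-1])
```

```text
4.0 [ 0.5075 -0.1134  0.0865] [-0.5 -0.1  0.6]
```

View pics/d1.png

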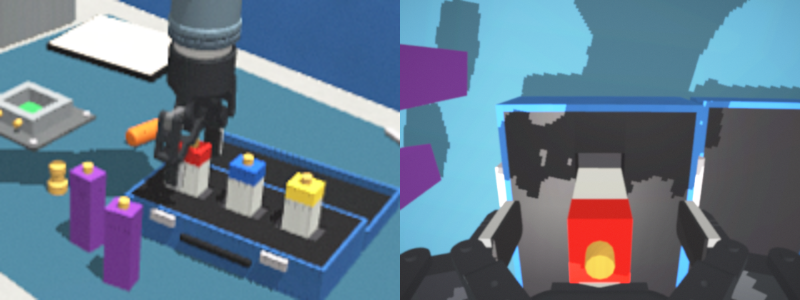

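The fingers stand symmetrically either side of red (wrist panel (600,240)) and clear of blue, so I'm closing.

Call:
move_arm([
  {"slide":[0,0,0]},
  {"slide":[0,0,0]},
  {"slide":[0,0,0]},
  {"slide":[0,0,0]},
  {"slide":[0,0,0]},
  {"slide":[0,0,0]},
  {"slide":[0,0,0]},
  {"slide":[0,0,0]},
  {"slide":[0,0,0]},
  {"slide":[0,0,0]},
], jaw=1)

```text
validation failed for argument at $.mo...
```

Call:
move_arm([
  {"slide":[0,0,-2]},
  {"slide":[0,0,-5]},
  {"slide":[0,0,-8]},
  {"slide":[0,1,-11]},
  {"slide":[0,-1,-14]},
  {"slide":[0,1,-17]},
  {"slide":[0,-1,-20]},
  {"slide":[0,0,-23]},
  {"slide":[0,0,-26]},
  {"slide":[0,0,-26]},
])

```text
validation failed for argument at $.mo...
```

Run:
```python
from h import *
o=ctrl.get_obs();print(o["time"],np.round(o["ee_pos"],4),np.round(o["wrist_force"],1),o["width"])
s=ctrl.read_camera("side");w=ctrl.read_camera("wrist")
a=cv2.resize(s[130:280,260:460],(400,300));cv2.imwrite("pics/d2.png",np.hstack([a,cv2.resize(w,(400,300))])[:,:,::-1])
```

```text
4.1 [ 0.5078 -0.1135  0.0868] [-0.1  0.8  0.5] 0.08527604720351159
```

View pics/d2.png

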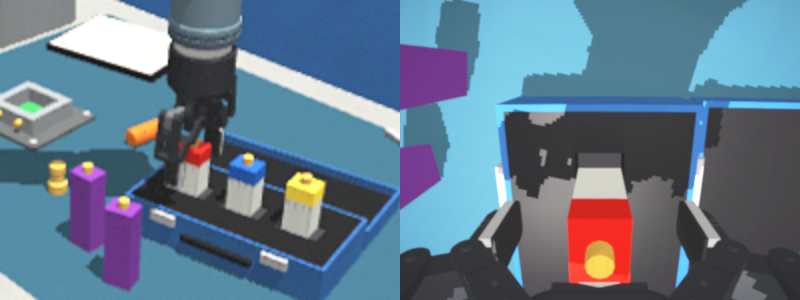

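Each row needs a "turn" value, so both calls were refused and nothing moved. I'll resend the close.

Call:
move_arm([
  {"slide":[0,0,0],"turn":0},
  {"slide":[0,0,0],"turn":0},
  {"slide":[0,0,0],"turn":0},
  {"slide":[0,0,0],"turn":0},
  {"slide":[0,0,0],"turn":0},
  {"slide":[0,0,0],"turn":0},
  {"slide":[0,0,0],"turn":0},
  {"slide":[0,0,0],"turn":0},
  {"slide":[0,0,0],"turn":0},
  {"slide":[0,0,0],"turn":0},
], jaw=1)

```text
time: 5.45
ee_pos: [0.5075, -0.1134, 0.0865]
tcp_rot: [0.0, 0.994, 0.108, 0.0]
wrist_force: [0.4, 1.5, 5.6]
width: 0.0254
```

Call:
move_arm([
  {"slide":[0,0,-2],"turn":0},
  {"slide":[0,0,-5],"turn":0},
  {"slide":[0,0,-8],"turn":0},
  {"slide":[0,1,-11],"turn":0},
  {"slide":[0,-1,-14],"turn":0},
  {"slide":[0,1,-17],"turn":0},
  {"slide":[0,-1,-20],"turn":0},
  {"slide":[0,0,-23],"turn":0},
  {"slide":[0,0,-26],"turn":0},
  {"slide":[0,0,-26],"turn":0},
])

```text
time: 6.7
ee_pos: [0.5075, -0.1134, 0.1128]
tcp_rot: [-0.0, 0.994, 0.108, 0.0]
wrist_force: [-1.3, -0.9, -1.4]
width: 0.0252
```

Run:
```python
from h import *
o=ctrl.get_obs();print(o["time"],np.round(o["ee_pos"],4),np.round(o["wrist_force"],1),o["width"])
s=ctrl.read_camera("side");w=ctrl.read_camera("wrist")
a=cv2.resize(s[130:280,260:460],(400,300));cv2.imwrite("pics/d3.png",np.hstack([a,cv2.resize(w,(400,300))])[:,:,::-1])
```

```text
6.7 [ 0.5075 -0.1134  0.1128] [-1.3 -0.9 -1.4] 0.025205235131055177
```

View pics/d3.png

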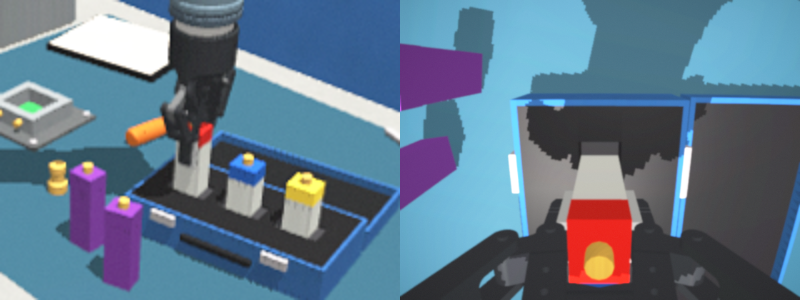

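Red has risen with the gripper: the stub is at the same pixel in the wrist panel, (600,262), so it hasn't slipped. Blue and yellow are still seated. I'll keep pulling.

Call:
move_arm([
  {"slide":[0,0,-4],"turn":0},
  {"slide":[0,0,-8],"turn":0},
  {"slide":[0,0,-12],"turn":0},
  {"slide":[0,0,-17],"turn":0},
  {"slide":[0,0,-25],"turn":0},
  {"slide":[0,0,-38],"turn":0},
  {"slide":[0,0,-52],"turn":0},
  {"slide":[0,0,-66],"turn":0},
  {"slide":[0,0,-80],"turn":0},
  {"slide":[0,0,-80],"turn":0},
])

```text
time: 8.05
ee_pos: [0.5081, -0.1135, 0.1936]
tcp_rot: [0.0, 0.994, 0.108, 0.001]
wrist_force: [0.6, -0.2, -1.9]
width: 0.0253
```

Run:
```python
from h import *
o=ctrl.get_obs();print(o["time"],np.round(o["ee_pos"],4),np.round(o["wrist_force"],1),o["width"])
s=ctrl.read_camera("side");w=ctrl.read_camera("wrist")
a=cv2.resize(s[130:280,260:460],(400,300));cv2.imwrite("pics/d4.png",np.hstack([a,cv2.resize(w,(400,300))])[:,:,::-1])
q=o["tcp_rot"];A=np.arctan2(2*q[1]*q[2],1-2*q[2]**2);t=np.array([.529,.2215])-o["ee_pos"][:2]
print(A,1000*(t[0]*np.cos(A)+t[1]*np.sin(A)),1000*(t[0]*np.sin(A)-t[1]*np.cos(A)))
```

```text
8.05 [ 0.5081 -0.1135  0.1936] [ 0.6 -0.2 -1.9] 0.025273826458556078
0.21614930799063142 92.22627567796074 -322.7464988038871
```

View pics/d4.png

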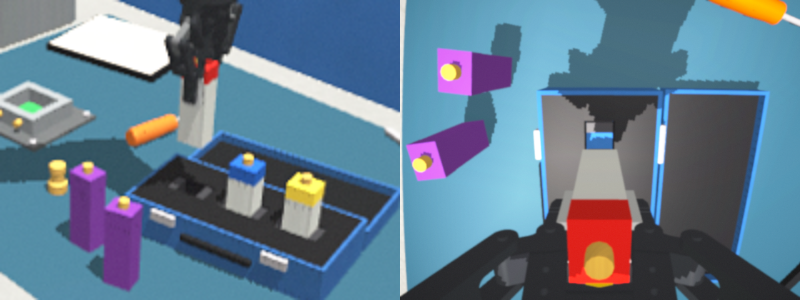

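The module is clear and upright, and blue and yellow are still seated. I'll carry it over the bay.

Call:
move_arm([
  {"slide":[6,-20,0],"turn":0.02},
  {"slide":[17,-60,0],"turn":0.04},
  {"slide":[29,-102,0],"turn":0.06},
  {"slide":[42,-147,0],"turn":0.08},
  {"slide":[55,-192,0],"turn":0.1},
  {"slide":[67,-236,0],"turn":0.1},
  {"slide":[78,-275,0],"turn":0.1},
  {"slide":[87,-305,0],"turn":0.1},
  {"slide":[92,-323,0],"turn":0.1},
  {"slide":[92,-323,0],"turn":0.1},
])

```text
time: 9.4
ee_pos: [0.5275, 0.2226, 0.1917]
tcp_rot: [0.0, 0.998, 0.059, -0.0]
wrist_force: [0.3, -0.3, -2.3]
width: 0.0256
```

Run:
```python
from h import *
o=ctrl.get_obs();print(o["time"],np.round(o["ee_pos"],4),np.round(o["wrist_force"],1),o["width"],np.round(o["tcp_rot"],3))
s=ctrl.read_camera("scene");w=ctrl.read_camera("wrist")
a=cv2.resize(s[165:315,260:460],(400,300));cv2.imwrite("pics/d5.png",np.hstack([a,cv2.resize(w,(400,300))])[:,:,::-1])
```

```text
9.4 [0.5275 0.2226 0.1917] [ 0.3 -0.3 -2.3] 0.02563122596647376 [ 0.     0.998  0.059 -0.   ]
```

View pics/d5.png

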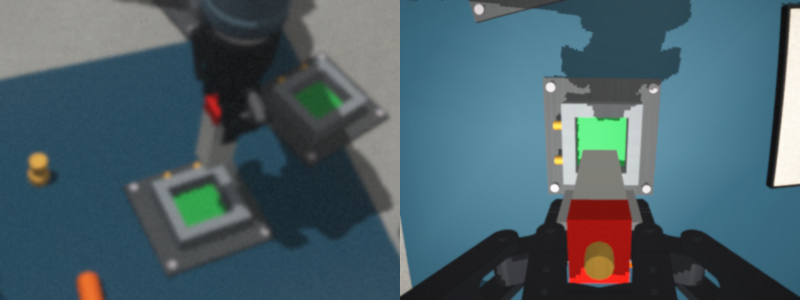

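Call:
move_arm([
  {"slide":[0,0,12],"turn":0},
  {"slide":[1,1,28],"turn":0},
  {"slide":[1,1,44],"turn":0},
  {"slide":[1,1,58],"turn":0},
  {"slide":[1,1,70],"turn":0},
  {"slide":[1,1,80],"turn":0},
  {"slide":[1,1,88],"turn":0},
  {"slide":[1,1,94],"turn":0},
  {"slide":[1,1,98],"turn":0},
  {"slide":[1,1,98],"turn":0},
])

```text
time: 10.75
ee_pos: [0.529, 0.2209, 0.0942]
tcp_rot: [0.0, 0.998, 0.058, -0.0]
wrist_force: [-0.4, -0.8, -1.9]
width: 0.0255
```

Run:
```python
from h import *
o=ctrl.get_obs();print(o["time"],np.round(o["ee_pos"],4),np.round(o["wrist_force"],1),o["width"],np.round(o["tcp_rot"],3))
s=ctrl.read_camera("scene");w=ctrl.read_camera("side")
cv2.imwrite("pics/d6.png",np.hstack([cv2.resize(s[190:310,280:440],(400,300)),cv2.resize(w[110:230,200:360],(400,300))])[:,:,::-1])
```

```text
10.75 [0.529  0.2209 0.0942] [-0.4 -0.8 -1.9] 0.025457198608870673 [ 0.     0.998  0.058 -0.   ]
```

View pics/d6.png

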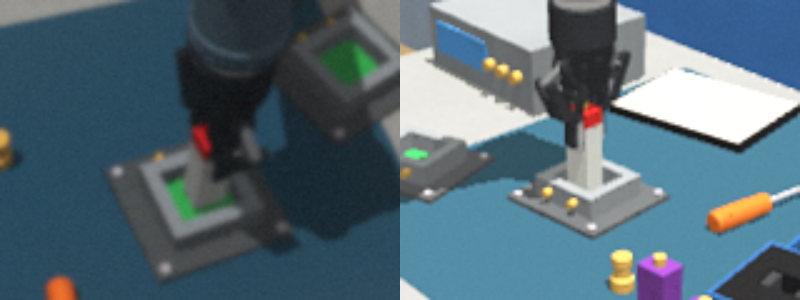

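The module is inside the well with clearance on all sides and about 8 mm left to go. I'll lower it slowly.

Call:
move_arm([
  {"slide":[0,0,1],"turn":0},
  {"slide":[0,0,2],"turn":0},
  {"slide":[0,0,3],"turn":0},
  {"slide":[0,0,4],"turn":0},
  {"slide":[0,0,5],"turn":0},
  {"slide":[0,0,6],"turn":0},
  {"slide":[0,0,6.5],"turn":0},
  {"slide":[0,0,7],"turn":0},
  {"slide":[0,0,7.5],"turn":0},
  {"slide":[0,0,7.5],"turn":0},
])

```text
time: 12.1
ee_pos: [0.5291, 0.221, 0.0868]
tcp_rot: [-0.0, 0.998, 0.058, 0.0]
wrist_force: [0.9, 0.5, -2.6]
width: 0.0256
```

No contact yet. I'll continue in half-millimetre steps.

Call:
move_arm([
  {"slide":[0,0,0.3],"turn":0},
  {"slide":[0,0,0.6],"turn":0},
  {"slide":[0,0,0.8],"turn":0},
  {"slide":[0,0,1],"turn":0},
  {"slide":[0,0,1],"turn":0},
  {"slide":[0,0,1],"turn":0},
  {"slide":[0,0,1],"turn":0},
  {"slide":[0,0,1],"turn":0},
  {"slide":[0,0,1],"turn":0},
  {"slide":[0,0,1],"turn":0},
])

```text
time: 13.35
ee_pos: [0.5292, 0.221, 0.0865]
tcp_rot: [-0.0, 0.998, 0.058, 0.0]
wrist_force: [-2.0, -1.3, 6.9]
width: 0.0252
```

The wrist force went from -2.6 to +6.9 N and z stalled, so the module is on the floor. Releasing.

Call:
move_arm([
  {"slide":[0,0,0],"turn":0},
  {"slide":[0,0,0],"turn":0},
  {"slide":[0,0,0],"turn":0},
  {"slide":[0,0,0],"turn":0},
  {"slide":[0,0,0],"turn":0},
  {"slide":[0,0,0],"turn":0},
  {"slide":[0,0,0],"turn":0},
  {"slide":[0,0,0],"turn":0},
  {"slide":[0,0,0],"turn":0},
  {"slide":[0,0,0],"turn":0},
], jaw=0)

```text
time: 14.6
ee_pos: [0.529, 0.2209, 0.0858]
tcp_rot: [0.0, 0.998, 0.058, -0.0]
wrist_force: [-0.6, 0.9, -0.4]
width: 0.0854
```

Run:
```python
from h import *
o=ctrl.get_obs();print(o["time"],np.round(o["ee_pos"],4),np.round(o["wrist_force"],1),o["width"])
s=ctrl.read_camera("wrist");w=ctrl.read_camera("side")
cv2.imwrite("pics/d7.png",np.hstack([cv2.resize(s,(400,300)),cv2.resize(w[110:230,200:360],(400,300))])[:,:,::-1])
```

```text
14.6 [0.529  0.2209 0.0858] [-0.6  0.9 -0.4] 0.08541568742498398
```

View pics/d7.png

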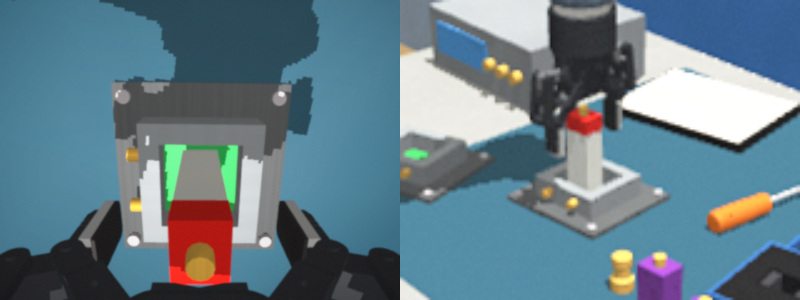

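It is free, upright and centred. Retracting straight up.

Call:
move_arm([
  {"slide":[0,0,-10],"turn":0},
  {"slide":[0,0,-30],"turn":0},
  {"slide":[0,0,-55],"turn":0},
  {"slide":[0,0,-80],"turn":0},
  {"slide":[0,0,-110],"turn":0},
  {"slide":[0,0,-140],"turn":0},
  {"slide":[0,0,-165],"turn":0},
  {"slide":[0,0,-170],"turn":0},
  {"slide":[0,0,-170],"turn":0},
  {"slide":[0,0,-170],"turn":0},
])

```text
time: 15.95
ee_pos: [0.5284, 0.2207, 0.2549]
tcp_rot: [0.0, 0.998, 0.058, -0.001]
wrist_force: [-0.4, -1.0, -0.3]
width: 0.0855
```

Run:
```python
from h import *
o=ctrl.get_obs();print(o["time"],np.round(o["ee_pos"],4))
c=ctrl.get_calibration("wrist");s=ctrl.read_camera("wrist");w=ctrl.read_camera("side");z=ctrl.read_camera("scene")
cv2.imwrite("pics/d8.png",np.hstack([cv2.resize(s,(400,300)),cv2.resize(w[110:290,200:440],(400,300))])[:,:,::-1])
for ce,st in blobs(s,"red",150)[0]: print(ce,st,np.round(plane(c,ce,.106),4))
for n,im in (("side",w),("scene",z)):
  for col in ("red","yellow","blue"):
    print(n,col,[(ce,st[4]) for ce,st in blobs(im,col)[0] if st[4]<500])
```

```text
15.95 [0.5284 0.2207 0.2549]
[280.5, 199.4] [262, 177, 38, 47, 1350] [0.5291 0.2253 0.106 ]
side red [([273.3, 158.4], 106)]
side yellow [([412.1, 224.7], 207)]
side blue [([381.3, 214.6], 206), ([396.5, 223.3], 20)]
scene red [([365.3, 247.4], 181)]
scene yellow [([152.6, 297.3], 168), ([7.9, 321.8], 357)]
scene blue [([183.5, 280.7], 371), ([219.3, 288.7], 28)]
```

View pics/d8.png

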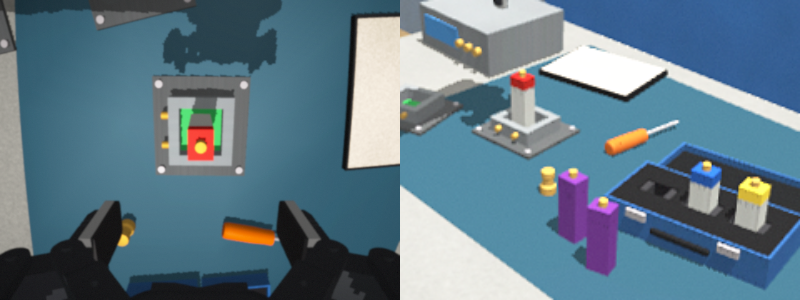

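```bash
python3 -c "
from workcell import ctrl
print(ctrl.sign_off())"
```

```text
the job is handed in; nothing more can be done
None
```

The red-banded module now stands upright, connector up, in the right-most bay. I handed the job in at about 16 s of the 48 s allowed; no verdict was reported.

**What I did:** I gripped red across its 26 mm and pulled it straight up with a ±1 mm wiggle. The only sign of sticking or slipping I checked for was the stub's place in the wrist view, which held. I carried it over, lowered it until the wrist force rose from about -2.6 to +6.9 N, then opened the jaws and retracted straight up.

**Last checks:**
- **Red position:** the final wrist view puts red at about (0.529, 0.225), and I measured the bay centre at (0.529, 0.2215). That is about 4 mm off, within the 24 mm allowed, and it looks upright in both the wrist and side views.
- **Blue and yellow:** their band positions in the side and scene views are within about 1 pixel of the start, so both are still seated.
- **Robot:** the gripper is open and well clear of everything.

**What failed or disagreed:**
- Two move calls were refused because I left out "turn"; nothing moved.
- The bay centre came out as x = 0.521 from the first scene view but 0.529–0.531 from the wrist view. I used 0.529, from the screws and the wall rim.
- Red's y came out between -0.109 and -0.1125 in different views, which was small enough not to matter for the grip.

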